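Bolt the tool chest shut

TASK

Lock the tool chest: lift the bolt's handle out of its parking gap, slide the bolt across, feel along the rail for the keeper notch, and turn the handle down into the notch until it lies flat. Do not force anything; let go at the end and leave the other things on the chest and bench where they are.

Things in the scene. Friction and masses are not known exactly. Their poses are not given: they have to be found in the camera images.
- chest: Wooden tool chest fixed on the bench, 260 (its x) x 420 (its y) x 100 high (mm); origin at the centre of its underside, z up, -x side faces the robot. The top is a hatch (-y) and a fixed strip (+y), locked together by a steel barrel bolt whose axis runs along the chest's y at x = 0, 122 above the underside (22 above the top). Pushing or pressing the handle with over 10 N may damage the mounting.
- park (a point): Fixed point on the bolt's axis at chest y = -49, middle of the open parking gap (y -62..-36) where the handle starts flat; axes as the chest's. A lip 13 to 38 from the axis on the -x side carries the flat handle. From y = -36 to 48 a rail holds the handle up: to slide, raise it to 48 degrees or more above level; resting on the rail it stands at about 32 to 38 degrees.
- strike (a point): Centre of the hoop on the fixed strip (y 88..100) that receives the bolt's nose; axes as the chest's. Two more hoops carry the bolt (y -74..-62 and 48..60, 26 wide, tops 35 above the chest top, bore 1 mm loose all round). All on the chest's top.
- keeper_range (a point): Fixed point on the bolt's axis at chest y = 21, middle of where the keeper notch may be; axes as the chest's. The keeper is the dark steel outer strip of the rail, 32 to 38 from the axis on the -x side, its top 14 above the axis. Its one notch is square, 14 wide (4 mm of play in all), with the rail going on beyond it; its centre is anywhere from y = 8 to 34, clamped there and not reported.
- bolt: Steel bolt, loose in its hoops, 0.27 to 0.53 kg: rod 16 dia, reaching 120 ahead of and 106 behind the origin, which is on the rod's axis at the handle's root; y along the rod to the nose (slides this way to lock), -x along the handle: a 10 x 10 square bar, with a ball knob 18 dia at its end. Oiled: about 1 to 2 N to slide; let go when raised, the handle falls by its weight onto the rail or into the notch.
- handle (a point): Point to grip on the handle's centre line, 58 from the rod's axis (the bare handle is free from 39 to 71). With the handle flat it is 22 above the chest top.
- knob (a point): Centre of the ball knob, 80 from the rod's axis. With the handle flat it is 122 above the chest's underside.
- glue: Plastic glue bottle, 52 dia x 120, standing on the chest behind the bolt. Sizes in mm. Not part of the job; origin under its centre.
- offcut: Wooden offcut 50 x 110 x 25, lying on the chest behind the bolt. Sizes in mm. Not part of the job; origin under its centre.
- mallet: Hammer lying on the bench left of the chest. Sizes in mm. Not part of the job; origin under its centre.
- screws: Glass jar, 70 dia x 90, on the bench to the right. Sizes in mm. Not part of the job; origin under its centre.
- tape: Roll of paper tape, 100 dia x 24, lying on the bench to the left. Sizes in mm. Not part of the job; origin under its centre.
- brush: Bench brush lying on the bench to the right. Sizes in mm. Not part of the job; origin under its centre.
- sander: Cork sanding block 110 x 65 x 30 on the bench to the right. Sizes in mm. Not part of the job; origin under its centre.
Not all that is in view belongs to the job. What is shaped like the bolt but green or purple is not meant.

How it is judged (in metres and radians):
On the way, in this order (a step that is already met when the one before it is completed fails the run):
1. the handle is lifted clear of the parking gap (knob more than 40 mm above the bolt's axis height) (z of knob in the frame of chest above 0.162 m), for 0.1 s.
2. the bolt is slid across to the keeper (handle root past y = 2 mm on the chest) (y of bolt in the frame of chest above 0.002 m), for 0.1 s.
At the end, for the whole second after the job is handed in: The bolt is across (handle root more than 2 mm to +y of the chest's middle, which is only possible flat in the keeper notch), the handle lies flat towards the robot (knob centre less than 10 mm above the bolt's axis height), and the bolt is released and at rest (y of bolt in the frame of chest above 0.002 m and z of knob in the frame of chest below 0.132 m and x of knob in the frame of chest below -0.065 m and linear speed of bolt below 0.01 m/s and contact force between the fingers and bolt below 0.1 N); the robot touches nothing.
It fails at once if the bolt is pressed against the chest, its hoops, rail or keeper with more than 30 N in all (the contacts added up; reached by a push of 10 to 15 N on the handle) (contact force between bolt and chest above 30 N).
It fails at once if one of the other things on the chest or bench is displaced by more than 30 mm (distance of any of glue, offcut, mallet, screws, tape, brush, sander from where it was at the start of the episode above 0.03 m).
It also fails if it takes over 72 s, if anything falls off the work surface, if the arm or the gripper's body presses on something with over 40 N, if the wrist force passes 120 N, or if a joint passes its speed limit or range.

ROBOT

A 7-joint arm with a two-finger parallel gripper is mounted at the origin on the work surface. World frame = base frame: x ahead of the robot, y to its left, z up, the work surface at z = 0. Lengths are in m, angles in degrees, forces in N, time in s.
With the tool pointing down it reaches from about 0.4 to 0.9 m from the base axis. Payload 5.5 kg.
Tool frame: the origin (TCP) lies midway between the tips of the shut fingers; the grasp point (between the pads) lies 19 mm behind it; z points along the fingers, x is the direction in which the jaws open and shut, and the axes are right-handed (so a half turn about z gives the same grasp; the last joint's range is limited). The gripper opens to 85 mm and grips with 20 to 120 N. Pads are 22 mm wide; open, the fingers measure 114 mm over their backs; the gripper's body (76 mm by 85 mm) begins 54 mm behind the grasp point. The pads swing forward as they close: fully open they stand 13 mm farther back than shut.
Start: joints at [-58.889, 28.699, -24.465, 88.831, 12.651, 65.22, -12.049], TCP at [0.179, 0.625, 0.231] pointing down, gripper open.
Joint ranges: [-164.97, 164.97], [-17.58, 116.51], [-87.97, 89.64], [11.32, 138.91], [-80.73, 260.73], [10.89, 115.49], [-147.41, 147.41]. Speed limits (degrees/s): [147.25, 147.25, 180, 180, 180, 180, 180].

INTERFACE

Orientations are given as [roll, pitch, yaw] about the fixed x, y, z axes, in that order (R = Rz(yaw) Ry(pitch) Rx(roll)).
In Python, from cell import env gives the robot as it stands. The module is installed in compiled form; this text tells all that it offers.
- The arm moves only by the tool move_arm, never from a script. Its argument "series" is one flat list of numbers, 5 for each row, row after row: the closure, from -1 (fully open) to 1 (shut), then the shift along the tool's x, y, z in units of 30 cm (1.0 is 30 cm), then the turn about the tool's z in units of pi/2 rad (1.0 is pi/2 rad). In form: [hand, x, y, z, roll, hand, x, y, z, roll, ...]. A call has 1 to 5 rows; each row is the pose to reach, as a shift and turn from the pose commanded when the call began, along the tool's axes at that moment; what a row does not reach only later rows make up. A row lasts 1/8 s, in which the tool goes at most 62.5 mm and 10.7 degrees, less where a joint would pass 70% of its speed; a pose out of reach is approached as far as the arm can. A call with a number of a shift or a turn outside -1 to 1 is refused whole. A call with a gripper value outside its range is refused whole. The fingers move at their own pace and stop on an object; "grip_force" is the grip in N (left out, the last holds). Time passes only in rows, so rows that repeat a pose let the fingers close. It gives the time, the measured TCP pose, the force and the opening at its end, in the units of the state.
- env.get_obs(): the state, without advancing time (a new reading comes with each control period).
- env.read_camera(name): name is "scene" or "top"; returns the picture (480x640x3 uint8, blue, green, red); there is no depth.
- env.camera_info(name): a dict with "camera_matrix" (3x3 intrinsics, pixels), "R" (3x3) and "t" (3): a world point X has camera coordinates R X + t. Camera axes: x right, y down, z forward; pixel columns grow to the right and rows downward; lengths in m; the calibration is good to about 2 mm. A picture is of the moment at which its call begins. camera_info takes no time and is no camera call.
- env.close_job(): hands the job in, once; it reports no verdict.
The state is a dict: "time": time; "q": joint angles; "joint_vel": joint speeds; "effort": joint torques, N m; "tool_pos": TCP position; "ee_rot": TCP orientation; "force": force on the tool from outside, world axes, zero at the start; "ft_torque": the same for the moment, N m; "width": opening from 0.0 (shut) to 1.0 (fully open).
Only numpy, scipy, OpenCV 4.12 (cv2) and the standard library are available. Lean on these libraries where they do the work, as an engineer would, in place of code of your own. Each camera call takes 0.05 s, during which the arm holds its last target.

## Working session

There is one attempt and no reset: what is moved stays moved. The work goes in short steps, Python scripts to look and compute and a tool call to move; the robot and the scene stay as the last step left them, time stands still between calls to the robot, and variables do not carry over. Pictures are saved under pics/ and viewed, and the job is handed in when it is done.

Besides the shell and the picture viewer there is one more tool, called after "Emit:" by a JSON object that holds its "op" and its "data". move_arm: Moves the arm, as the interface text tells. Its arguments: {"type":"object","properties":{"series":{"type":"array"},"grip_force":{"type":"number"}},"required":["series"]}

```bash
mkdir -p pics; python3 - <<'E'
from cell import env
import cv2,numpy as np
np.set_printoptions(precision=4,suppress=True)
print(env.get_obs())
for n in("scene","top"):
    cv2.imwrite(f"pics/{n}0.png",env.read_camera(n)); c=env.camera_info(n); print(n,c)
E
```

```text
{'time': 0.0, 'q': array([-58.8879,  28.7544, -24.4512,  88.8913,  12.6492,  65.2185,
       -12.048 ]), 'joint_vel': array([ 0.0365,  0.1407, -0.0031, -0.0014, -0.0008, -0.0741,  0.0216]), 'effort': array([  0.0011, -56.9534,  -5.8157, -28.0942,   0.0107,   0.012 ,
         0.    ]), 'tool_pos': array([0.1794, 0.624 , 0.2303]), 'ee_rot': array([-179.9953,    0.1112,   73.97  ]), 'force': array([ 0.525 ,  0.1734, -0.3069]), 'ft_torque': array([-0.0432,  0.0009, -0.079 ]), 'width': 1.000169644103417}
scene {'camera_matrix': array([[611.5015,   0.    , 333.5756],
       [  0.    , 611.5015, 236.2107],
       [  0.    ,   0.    ,   1.    ]]), 'R': array([[-0.7136,  0.7004,  0.0118],
       [ 0.5038,  0.5248, -0.6861],
       [-0.4868, -0.4837, -0.7274]]), 't': array([ 0.3617, -0.1596,  2.1207])}
top {'camera_matrix': array([[522.6683,   0.    , 312.059 ],
       [  0.    , 522.6683, 247.7178],
       [  0.    ,   0.    ,   1.    ]]), 'R': array([[ 0.0245, -0.9997, -0.0089],
       [-0.9825, -0.0224, -0.185 ],
       [ 0.1847,  0.0133, -0.9827]]), 't': array([-0.0434,  0.5014,  1.2366])}
```

View pics/scene0.png

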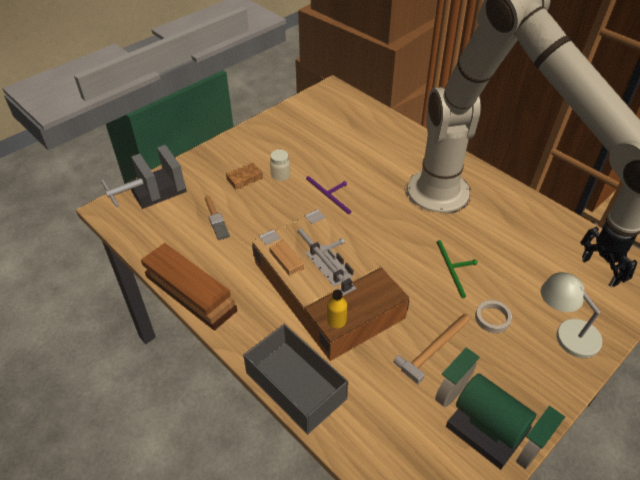

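View pics/top0.png

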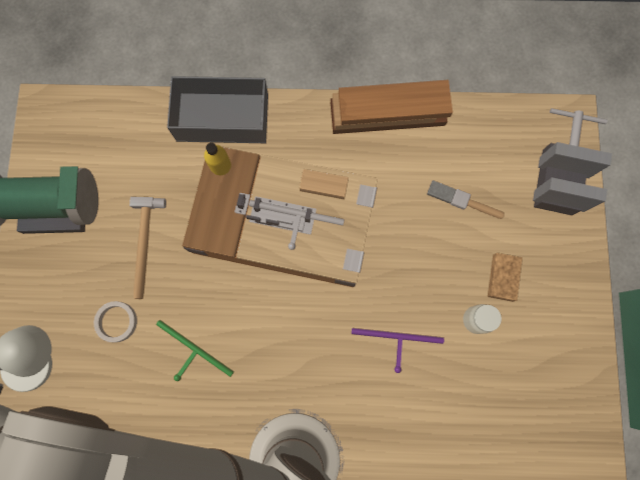

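The steel bolt is on the chest, with its rod at about (290,215) and its knob at about (292,246) in the top view. There are two lookalikes: a green T at (195,350) and a purple T at (398,337). By the description I want the steel one. Next I'll check it in a close crop.

```bash
python3 - <<'E'
import cv2,numpy as np
a=cv2.imread("pics/top0.png")[130:300,175:390]; b=cv2.imread("pics/scene0.png")[200:360,240:420]
cv2.imwrite("pics/ct.png",cv2.resize(a,None,fx=3.5,fy=3.5,interpolation=cv2.INTER_CUBIC))
cv2.imwrite("pics/cs.png",cv2.resize(b,None,fx=3.7,fy=3.7,interpolation=cv2.INTER_CUBIC))
E
```

```text
(no output)
```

View pics/ct.png

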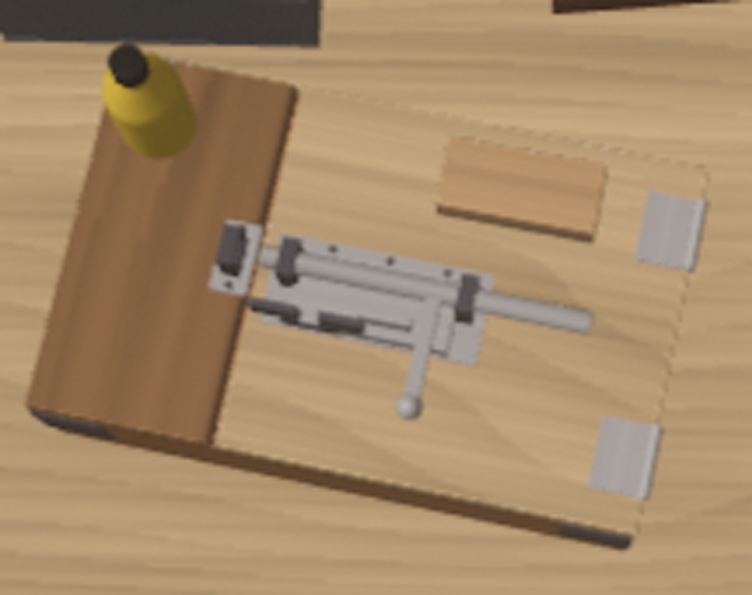

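View pics/cs.png

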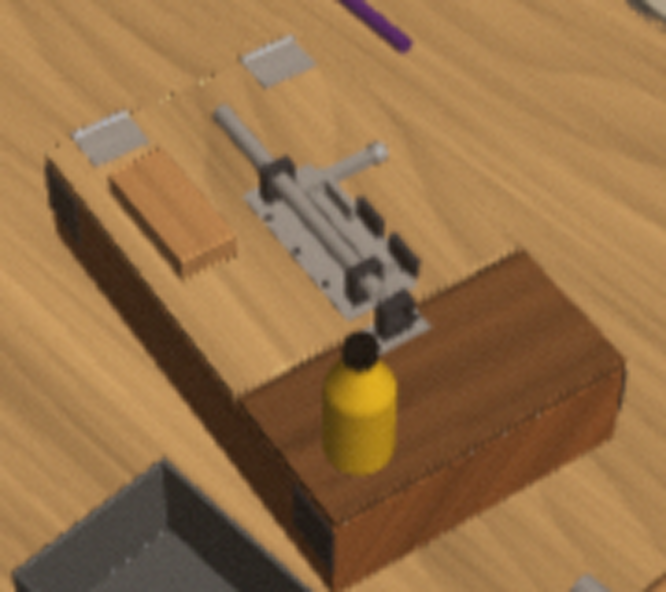

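The crops confirm the choice: grey steel bolt, handle lying flat toward the robot, knob at crop (409,407). The dark keeper strip appears broken around crop (310,315), which may be the notch. Next I'll triangulate.

```bash
cat > h.py <<'E'
import numpy as np,cv2
from cell import env
np.set_printoptions(precision=4,suppress=True)
def ray(n,p):
    c=env.camera_info(n);R=np.array(c["R"]);t=np.array(c["t"]);K=np.array(c["camera_matrix"])
    return -R.T@t, R.T@np.linalg.solve(K,[p[0],p[1],1.])
def onz(n,p,z):
    o,d=ray(n,p);return o+d*(z-o[2])/d[2]
def tri(p,q):
    o1,d1=ray("top",p);o2,d2=ray("scene",q)
    s=np.linalg.lstsq(np.c_[d1,-d2],o2-o1,rcond=None)[0];a=o1+s[0]*d1;b=o2+s[1]*d2
    return (a+b)/2,np.linalg.norm(a-b)
ct=lambda u,v:(175+(u+.5)/3.5-.5,130+(v+.5)/3.5-.5)
cs=lambda u,v:(240+(u+.5)/3.7-.5,200+(v+.5)/3.7-.5)
def proj(n,X):
    c=env.camera_info(n);x=np.array(c["camera_matrix"])@(np.array(c["R"])@X+np.array(c["t"]));return x[:2]/x[2]
E
python3 - <<'E'
from h import *
k=onz("top",ct(409,407),.122);tail=onz("top",ct(588,322),.122)
h1=onz("top",ct(289,248),.135);print("knob",k,tail)
print("tri knob",tri(ct(409,407),cs(377,152)),"tail",tri(ct(588,322),cs(222,112)))
n=onz("top",ct(262,257),.122)
print("yaw from rod",n-tail,np.degrees(np.arctan2(-(n-tail)[0],(n-tail)[1])))
# hatch/strip corners at z=.1
C={}
for nm,p in dict(SWn=(30,408),NWn=(628,540),split_n=(213,443),split_f=(297,90),hatchfar=(706,168)).items():
    C[nm]=onz("top",ct(*p),.1);print(nm,C[nm])
d=C["SWn"]-C["NWn"];print("len",np.linalg.norm(d),"yaw",np.degrees(np.arctan2(-d[0],d[1])))
yaw=np.arctan2(-(n-tail)[0],(n-tail)[1])
ey=np.array([-np.sin(yaw),np.cos(yaw),0]);ex=np.array([np.cos(yaw),np.sin(yaw),0])
park=k+.08*ex; print("root",park, "tail along",(tail-park)@ey,(tail-park)@ex)
O=park+.049*ey
for p in [(318,320),(298,312),(362,330),(255,305)]:
    w=onz("top",ct(*p),.136)-O;print("strip",w@ex,w@ey)
for p in [(383,222),(362,200),(392,237),(416,272),(355,203)]:
    w=onz("scene",cs(*p),.136)-O;print("strip s",w@ex,w@ey)
E
```

```text
knob [0.4913 0.0151 0.122 ] [ 0.5515 -0.1022  0.122 ]
tri knob (array([0.4914, 0.0152, 0.1207]), np.float64(0.0002119619644766741)) tail (array([ 0.5511, -0.1016,  0.1218]), np.float64(0.0014387093409001014))
yaw from rod [0.0399 0.2192 0.    ] -10.319186417055455
SWn [0.4889 0.2716 0.1   ]
NWn [ 0.4091 -0.1317  0.1   ]
split_n [0.4679 0.1469 0.1   ]
split_f [0.7181 0.1013 0.1   ]
hatchfar [ 0.6675 -0.1829  0.1   ]
len 0.41112184481584696 yaw -11.20286146248107
root [0.57   0.0008 0.122 ] tail along -0.10459511667396278 0.00031247736639285147
strip -0.037536287462197046 0.020774381950268133
strip -0.03490242524563933 0.03488794302827685
strip -0.038306464163461076 -0.009080956570091996
strip -0.03597904874150339 0.06375749531605793
strip s -0.03417472032071074 0.024871196856781182
strip s -0.03351571357968854 -0.0023587175885205814
strip s -0.03127535021662367 0.04094932533442922
strip s -0.026501636383217904 0.07896687082800054
strip s -0.027323780938556055 -0.0027827785597200044
```

```bash
python3 - <<'E'
from h import *
for nm,p,z in[("lamphead",(25,350),.15),("lampbase",(25,370),.02)]: print(nm,onz("top",p,z))
print("lamp tri",tri((25,350),(562,292)),"bottle",tri((212,149),(338,295)))
from scipy.spatial.transform import Rotation as Ro
o=env.get_obs();R=Ro.from_euler("xyz",o["ee_rot"],degrees=True).as_matrix();print(R)
for T in [(.18,.45,.33),(.513,.011,.33),(.513,.011,.2)]:
    print(T,R.T@(np.array(T)-o["tool_pos"])/.3)
E
```

```text
lamphead [0.2413 0.5884 0.15  ]
lampbase [0.1914 0.6539 0.02  ]
lamp tri (array([0.241 , 0.577 , 0.1728]), np.float64(0.002464915532744377)) bottle (array([0.6892, 0.1957, 0.2077]), np.float64(0.003493814449741294))
[[ 0.2761  0.9611 -0.0006]
 [ 0.9611 -0.2761 -0.0017]
 [-0.0018 -0.0001 -1.    ]]
(0.18, 0.45, 0.33) [-0.5578  0.1623 -0.3312]
(0.513, 0.011, 0.33) [-1.6579  1.6331 -0.3294]
(0.513, 0.011, 0.2) [-1.6571  1.6332  0.1039]
```

Emit:
{"op": "move_arm", "data": {"series": [-1, 0, 0, -0.2, 0, -1, 0, 0, -0.37, 0, -1, -0.2, 0.1, -0.37, -0.06, -1, -0.4, 0.3, -0.37, -0.06, -1, -0.55, 0.5, -0.37, -0.06], "grip_force": 20}}

```text
time: 0.72
tool_pos: [0.2559, 0.4549, 0.3421]
ee_rot: [180.0, 0.0, 79.5]
force: [1.5, 1.4, -0.3]
width: 1.003
```

```bash
cat >> h.py <<'E'
from scipy.spatial.transform import Rotation as Ro
def need(T,yaw=None):
    o=env.get_obs();R=Ro.from_euler("xyz",o["ee_rot"],degrees=True).as_matrix()
    print(o["time"],o["tool_pos"],o["ee_rot"],o["force"],"need",R.T@(np.array(T)-o["tool_pos"])/.3)
E
python3 -c "
from h import *
need((.513,.011,.24))"
```

```text
0.725 [0.2559 0.4549 0.3421] [179.9969   0.021   79.4526] [ 1.4585  1.3969 -0.2951] need [-1.2975  1.1133  0.3407]
```

Emit:
{"op": "move_arm", "data": {"series": [-1, -0.15, 0.13, 0, 0, -1, -0.3, 0.26, 0, 0, -1, -0.45, 0.39, 0, 0, -1, -0.6, 0.52, 0, 0, -1, -0.75, 0.65, 0, 0]}}

```text
time: 1.35
tool_pos: [0.4065, 0.1977, 0.3422]
ee_rot: [180.0, -0.0, 79.4]
force: [0.8, 1.1, 0.4]
width: 1.003
```

```bash
python3 -c "
from h import *
need((.513,.011,.24))"
```

```text
1.35 [0.4065 0.1977 0.3422] [179.9925  -0.0022  79.3733] [0.826  1.0782 0.4373] need [-0.5462  0.4636  0.3408]
```

Emit:
{"op": "move_arm", "data": {"series": [-1, -0.13, 0.11, 0, 0, -1, -0.26, 0.22, 0.05, 0, -1, -0.4, 0.34, 0.15, 0, -1, -0.52, 0.44, 0.25, 0, -1, -0.52, 0.44, 0.34, 0]}}

```text
time: 1.98
tool_pos: [0.5078, 0.0173, 0.2388]
ee_rot: [-180.0, 0.1, 79.0]
force: [-0.9, 1.1, 0.1]
width: 1.002
```

Emit:
{"op": "move_arm", "data": {"series": [-1, 0, 0, 0, 0, -1, 0, 0, 0, 0]}}

```text
time: 2.22
tool_pos: [0.5072, 0.0228, 0.2411]
ee_rot: [180.0, -0.0, 79.4]
force: [-0.4, -0.1, 0.4]
width: 0.999
```

```bash
python3 - <<'E'
from h import *
need((.513,.011,.106))
for n,s in(("top",np.s_[130:300,175:390]),("scene",np.s_[180:340,240:420])):
    cv2.imwrite(f"pics/{n}1.png",cv2.resize(env.read_camera(n)[s],None,fx=3.5,fy=3.5,interpolation=cv2.INTER_CUBIC))
E
```

```text
2.225 [0.5072 0.0228 0.2411] [179.9673  -0.0267  79.4455] [-0.4098 -0.1087  0.3837] need [-0.0352  0.0258  0.4503]
```

View pics/top1.png

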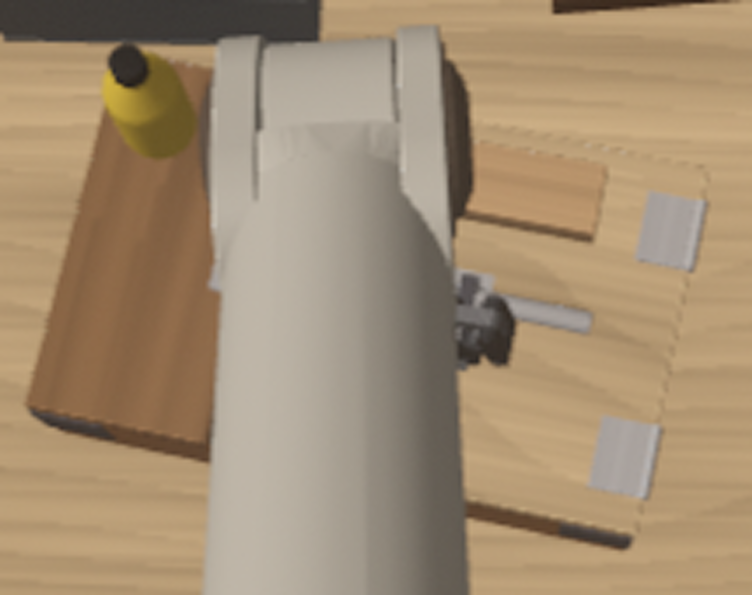

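View pics/scene1.png

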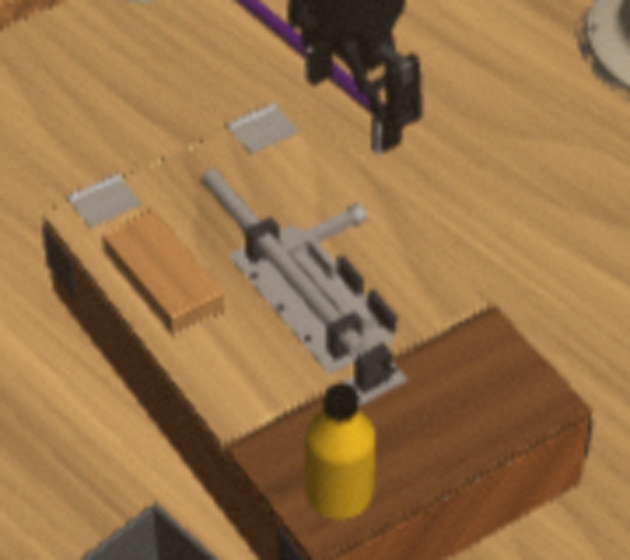

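The top view is blocked by the arm, but in the scene view the handle (knob at crop (358,213)) is untouched and the hand is above and short of it. I'll centre over the handle and descend.

Emit:
{"op": "move_arm", "data": {"series": [-1, -0.035, 0.026, 0.1, 0, -1, -0.035, 0.026, 0.25, 0, -1, -0.035, 0.026, 0.35, 0, -1, -0.035, 0.026, 0.4, 0, -1, -0.035, 0.026, 0.4, 0]}}

```text
time: 2.95
tool_pos: [0.5127, 0.0106, 0.1204]
ee_rot: [-180.0, -0.0, 79.4]
force: [0.6, 0.2, 0.7]
width: 1.002
```

```bash
python3 - <<'E'
from h import *
need((.513,.011,.106))
for n,s in(("scene",np.s_[180:340,240:420]),):
    cv2.imwrite(f"pics/{n}2.png",cv2.resize(env.read_camera(n)[s],None,fx=3.5,fy=3.5,interpolation=cv2.INTER_CUBIC))
E
```

```text
2.95 [0.5127 0.0106 0.1204] [-179.9725   -0.0003   79.4108] [0.6412 0.2319 0.6999] need [0.0015 0.0007 0.0479]
```

View pics/scene2.png

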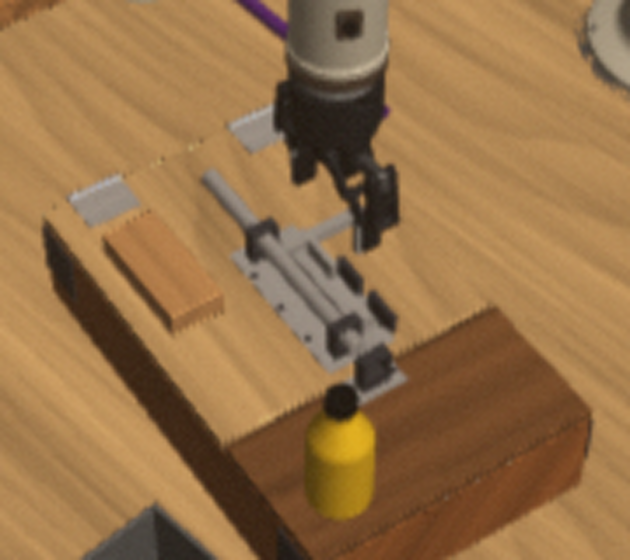

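The fingers straddle the handle, with the handle bar at crop (330,228). Now the last descent, then close with 20 N.

Emit:
{"op": "move_arm", "data": {"series": [-1, 0, 0, 0.03, 0, -1, 0, 0, 0.047, 0, -1, 0, 0, 0.047, 0, 0.3, 0, 0, 0.047, 0, 0.6, 0, 0, 0.047, 0], "grip_force": 20}}

```text
time: 3.62
tool_pos: [0.5129, 0.0102, 0.1064]
ee_rot: [180.0, -0.0, 79.4]
force: [-0.8, -0.5, -0.4]
width: 0.601
```

Emit:
{"op": "move_arm", "data": {"series": [0.7, 0, 0, 0, 0, 0.8, 0, 0, 0, 0, 1, 0, 0, 0, 0, 1, 0, 0, 0, 0, 1, 0, 0, 0, 0]}}

```text
time: 4.25
tool_pos: [0.5129, 0.0102, 0.1063]
ee_rot: [180.0, -0.0, 79.4]
force: [0.2, 0.1, 0.4]
width: 0.112
```

```bash
python3 - <<'E'
from h import *
need((.513,.011,.106))
for n,s in(("scene",np.s_[180:340,240:420]),):
    cv2.imwrite(f"pics/{n}3.png",cv2.resize(env.read_camera(n)[s],None,fx=3.5,fy=3.5,interpolation=cv2.INTER_CUBIC))
E
```

```text
4.25 [0.5129 0.0102 0.1063] [179.984   -0.0073  79.372 ] [0.1614 0.0635 0.3916] need [ 0.0025 -0.0001  0.001 ]
```

View pics/scene3.png

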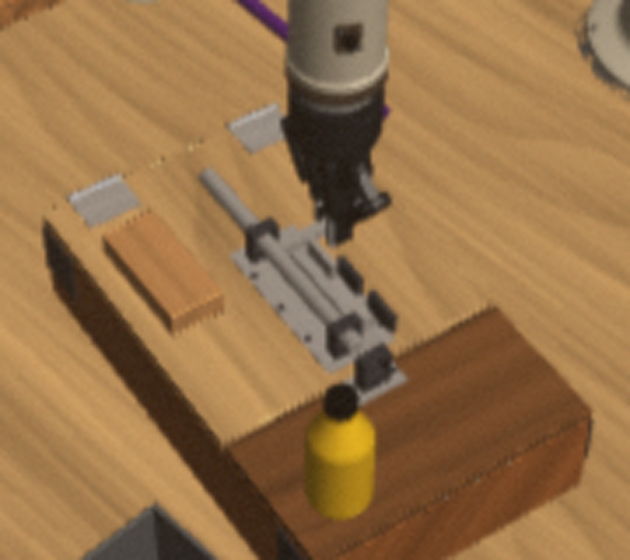

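Emit:
{"op": "move_arm", "data": {"series": [1, 0, 0.001, -0.017, 0, 1, 0, 0.003, -0.034, 0, 1, 0, 0.003, -0.034, 0]}}

```text
time: 4.68
tool_pos: [0.5136, 0.0099, 0.1167]
ee_rot: [180.0, 0.0, 79.4]
force: [-0.2, -0.4, -1.7]
width: 0.114
```

Emit:
{"op": "move_arm", "data": {"series": [1, 0, 0.009, -0.032, 0, 1, 0, 0.023, -0.063, 0, 1, 0, 0.023, -0.063, 0]}}

```text
time: 5.05
tool_pos: [0.5219, 0.0087, 0.1366]
ee_rot: [179.8, -0.0, 79.4]
force: [0.5, -0.9, 2.2]
width: 0.109
```

Emit:
{"op": "move_arm", "data": {"series": [1, 0, 0.009, -0.014, 0, 1, 0, 0.019, -0.027, 0, 1, 0, 0.031, -0.041, 0, 1, 0, 0.043, -0.051, 0, 1, 0, 0.043, -0.051, 0]}}

```text
time: 5.68
tool_pos: [0.5334, 0.0063, 0.1507]
ee_rot: [180.0, -0.0, 79.4]
force: [-0.5, -0.8, -3.1]
width: 0.11
```

```bash
python3 - <<'E'
from h import *
need((.513,.011,.106))
for n,s in(("scene",np.s_[180:340,240:420]),):
    cv2.imwrite(f"pics/{n}4.png",cv2.resize(env.read_camera(n)[s],None,fx=3.5,fy=3.5,interpolation=cv2.INTER_CUBIC))
E
```

```text
5.675 [0.5334 0.0063 0.1507] [179.9873  -0.0024  79.3602] [-0.4879 -0.8124 -3.1022] need [ 0.0029 -0.0697  0.1489]
```

View pics/scene4.png

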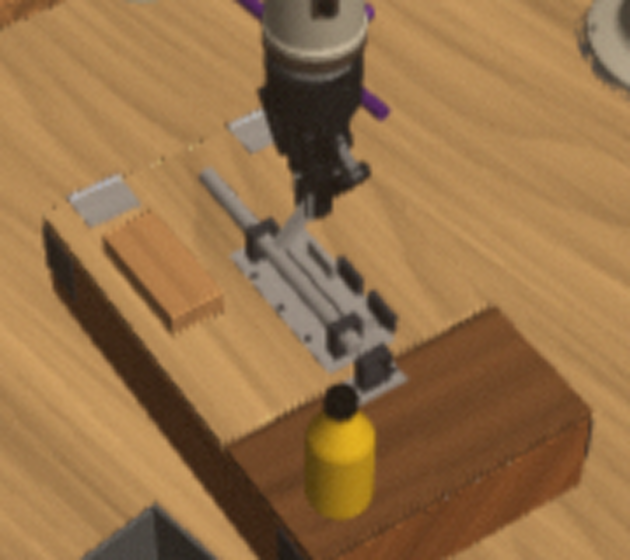

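Emit:
{"op": "move_arm", "data": {"series": [1, 0, 0.011, -0.008, 0, 1, 0, 0.02, -0.015, 0, 1, 0.015, 0.02, -0.015, 0, 1, 0.03, 0.02, -0.015, 0, 1, 0.05, 0.02, -0.015, 0]}}

```text
time: 6.35
tool_pos: [0.5419, 0.0205, 0.1551]
ee_rot: [180.0, -0.0, 79.4]
force: [0.8, 0.0, -3.7]
width: 0.114
```

Emit:
{"op": "move_arm", "data": {"series": [1, 0.025, 0, 0, 0, 1, 0.05, 0, 0, 0, 1, 0.075, 0, 0, 0, 1, 0.1, 0, 0, 0, 1, 0.1, 0, 0, 0]}}

```text
time: 6.98
tool_pos: [0.5473, 0.0506, 0.1551]
ee_rot: [-180.0, -0.0, 79.5]
force: [0.2, -0.3, -3.9]
width: 0.11
```

```bash
python3 - <<'E'
from h import *
need((.513,.011,.106))
for n,s in(("scene",np.s_[180:340,240:420]),):
    cv2.imwrite(f"pics/{n}5.png",cv2.resize(env.read_camera(n)[s],None,fx=3.5,fy=3.5,interpolation=cv2.INTER_CUBIC))
E
```

```text
6.975 [0.5473 0.0506 0.1551] [-179.9969   -0.0282   79.4537] [ 0.1581 -0.324  -3.9374] need [-0.1509 -0.0884  0.1635]
```

View pics/scene5.png

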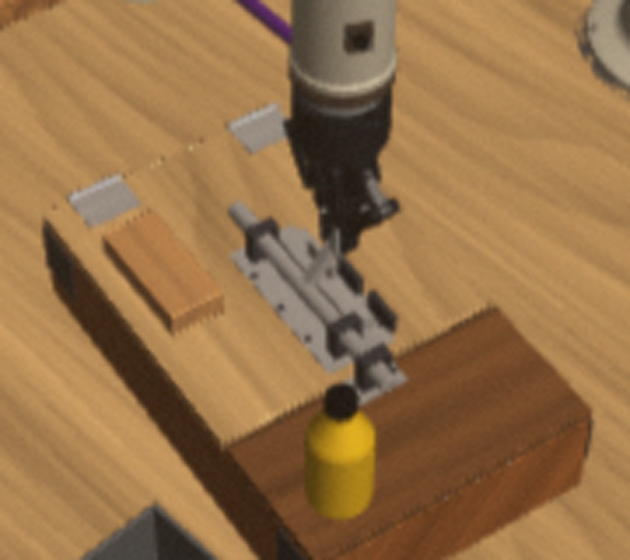

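The handle is raised and the bolt is partway across. To get a better starting guess for the notch, I'll zoom in on the rail in the first pictures.

```bash
python3 - <<'E'
import cv2,numpy as np
a=cv2.imread("pics/top0.png")[205:240,240:315]; b=cv2.imread("pics/scene0.png")[240:290,315:365]
a=cv2.resize(a,None,fx=8,fy=8,interpolation=cv2.INTER_NEAREST);b=cv2.resize(b,None,fx=6,fy=6,interpolation=cv2.INTER_NEAREST)
c=np.zeros((590,620,3),np.uint8);c[:280,:600]=a;c[285:585,:300]=b
cv2.imwrite("pics/zoom.png",c)
E
```

```text
(no output)
```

View pics/zoom.png

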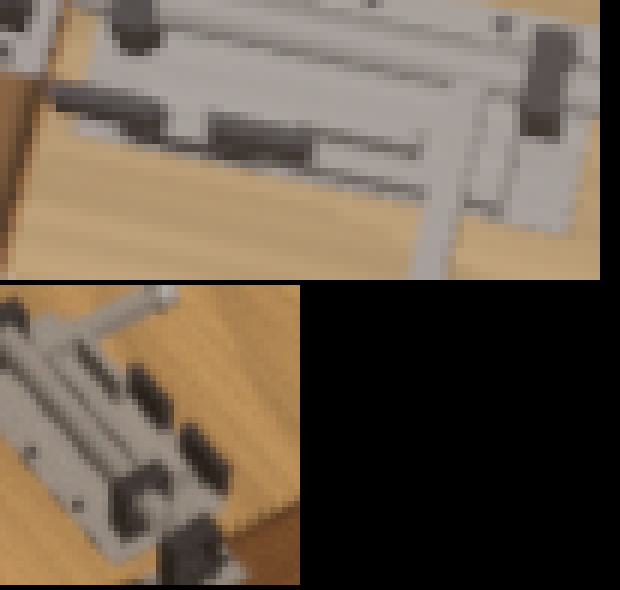

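```bash
python3 - <<'E'
from h import *
ez=-10.55*np.pi/180
ex=np.array([np.cos(ez),np.sin(ez),0]);ey=np.array([-np.sin(ez),np.cos(ez),0])
k=onz("top",ct(409,407),.122); O=k+.08*ex+.049*ey   # assumes handle parked at -49
tp=lambda u,v:(240+u/8-.5,205+v/8-.5); sp=lambda u,v:(315+u/6-.5,240+(v-285)/6-.5)
f=lambda w:print(np.round([(w-O)@ex*1e3,(w-O)@ey*1e3],1))
for z in(.136,.128):
  print(z)
  for p in[(165,112),(208,120),(312,140),(50,92)]: f(onz("top",tp(*p),z))
  print("sc")
  for p in[(128,365),(172,400),(181,425),(230,462),(172,425),(181,455)]: f(onz("scene",sp(*p),z))
# hoop checks: front hoop tops centre (y54), rear (y-68), z .135
print("hoops");f(onz("top",tp(138,8),.135));f(onz("top",tp(550,75),.135))
f(onz("top",tp(138,20),.135))
E
```

```text
0.136
[-34.4  34.5]
[-34.2  21.8]
[-33.8  -8.9]
[-35.4  68.3]
sc
[-31.6  -7.4]
[-36.6  22.1]
[-31.3  37.1]
[-37.4  68.1]
[-27.8  34.8]
[-20.9  52.2]
0.128
[-32.7  35.7]
[-32.4  23. ]
[-32.1  -7.9]
[-33.7  69.8]
sc
[-35.7 -13.3]
[-40.7  16.4]
[-35.4  31.6]
[-41.5  62.7]
[-31.9  29.3]
[-24.9  46.7]
hoops
[-5.6 49.3]
[ -0.7 -71.9]
[-9.1 48.5]
```

Emit:
{"op": "move_arm", "data": {"series": [1, 0.025, 0, 0, 0, 1, 0.05, 0, 0, 0, 1, 0.08, 0, 0, 0, 1, 0.108, 0, 0, 0, 1, 0.108, 0, 0, 0]}}

```text
time: 7.65
tool_pos: [0.5533, 0.0828, 0.155]
ee_rot: [-180.0, -0.0, 79.5]
force: [-0.7, -0.6, -3.9]
width: 0.111
```

```bash
python3 - <<'E'
from h import *
need((.513,.011,.106))
for n,s in(("scene",np.s_[225:305,300:400]),):
    cv2.imwrite(f"pics/{n}6.png",cv2.resize(env.read_camera(n)[s],None,fx=6,fy=6,interpolation=cv2.INTER_CUBIC))
E
```

```text
7.65 [0.5533 0.0828 0.155 ] [-179.9946   -0.0338   79.4823] [-0.6964 -0.5981 -3.8538] need [-0.26   -0.0883  0.1633]
```

View pics/scene6.png

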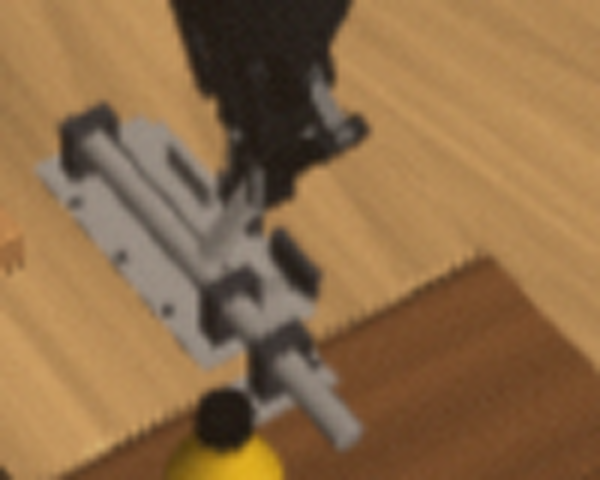

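The handle root is now at about crop (210,250), and the rail's second strip starts at about (280,240), so the handle is near the notch. I'll lower it gently.

Emit:
{"op": "move_arm", "data": {"series": [1, 0, -0.01, 0.007, 0, 1, 0, -0.02, 0.015, 0, 1, 0, -0.032, 0.026, 0, 1, 0, -0.044, 0.0385, 0, 1, 0, -0.044, 0.0385, 0]}}

```text
time: 8.32
tool_pos: [0.5397, 0.0838, 0.1431]
ee_rot: [-180.0, 0.0, 79.4]
force: [0.3, 0.3, 0.8]
width: 0.109
```

Emit:
{"op": "move_arm", "data": {"series": [1, 0, -0.005, 0.0065, 0, 1, 0, -0.01, 0.0135, 0, 1, 0, -0.01, 0.0135, 0]}}

```text
time: 8.7
tool_pos: [0.5375, 0.0842, 0.1395]
ee_rot: [180.0, 0.0, 79.4]
force: [0.1, 1.0, 2.7]
width: 0.112
```

Emit:
{"op": "move_arm", "data": {"series": [1, 0, -0.0025, 0.0035, 0, 1, 0, -0.0045, 0.007, 0, 1, 0, -0.0045, 0.007, 0]}}

```text
time: 9.07
tool_pos: [0.5359, 0.0855, 0.1372]
ee_rot: [-180.0, -0.1, 79.4]
force: [1.0, 4.0, 0.8]
width: 0.108
```

```bash
python3 - <<'E'
from h import *
need((.513,.011,.106))
print(env.get_obs()["ft_torque"])
for n,s in(("scene",np.s_[225:305,300:400]),):
    cv2.imwrite(f"pics/{n}7.png",cv2.resize(env.read_camera(n)[s],None,fx=6,fy=6,interpolation=cv2.INTER_CUBIC))
need((.513,.011,.106))
E
```

```text
9.075 [0.5359 0.0855 0.1372] [-179.9921   -0.0572   79.401 ] [0.9577 3.9764 0.7897] need [-0.2583 -0.0295  0.1038]
[ 0.5789 -0.4271  0.0168]
9.125 [0.5359 0.0856 0.1372] [-179.989    -0.0545   79.4122] [0.8502 3.5836 1.062 ] need [-0.2585 -0.0294  0.1038]
```

View pics/scene7.png

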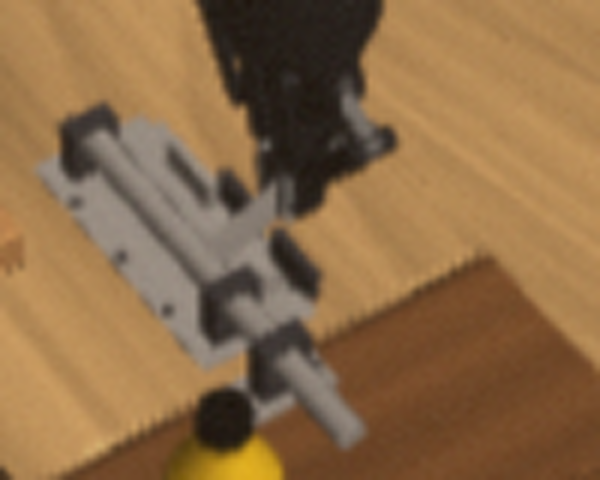

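There's a +y force of 4 N on the tool, so the handle seems to be touching the notch's -y edge. I'll shift by about 1 mm in +y.

Emit:
{"op": "move_arm", "data": {"series": [1, 0.002, 0, 0, 0, 1, 0.004, 0, 0, 0, 1, 0.004, 0, 0, 0]}}

```text
time: 9.5
tool_pos: [0.536, 0.0857, 0.1373]
ee_rot: [-180.0, 0.0, 79.4]
force: [0.2, 1.6, 1.9]
width: 0.109
```

Emit:
{"op": "move_arm", "data": {"series": [1, 0.003, 0, 0, 0, 1, 0.003, -0.003, 0.004, 0, 1, 0.003, -0.003, 0.004, 0]}}

```text
time: 9.88
tool_pos: [0.5353, 0.0862, 0.136]
ee_rot: [-180.0, 0.0, 79.3]
force: [0.1, -1.4, 1.0]
width: 0.11
```

Emit:
{"op": "move_arm", "data": {"series": [1, 0, -0.003, 0.005, 0, 1, 0, -0.006, 0.01, 0, 1, 0, -0.006, 0.01, 0]}}

```text
time: 10.25
tool_pos: [0.5337, 0.0869, 0.133]
ee_rot: [-180.0, 0.0, 79.4]
force: [0.7, -1.0, 1.4]
width: 0.109
```

Emit:
{"op": "move_arm", "data": {"series": [1, 0, -0.003, 0.006, 0, 1, 0, -0.006, 0.012, 0, 1, 0, -0.01, 0.023, 0, 1, 0, -0.01, 0.023, 0]}}

```text
time: 10.75
tool_pos: [0.5306, 0.088, 0.126]
ee_rot: [-180.0, -0.0, 79.4]
force: [1.2, -0.5, 0.1]
width: 0.111
```

```bash
python3 - <<'E'
from h import *
need((.513,.011,.106))
for n,s in(("scene",np.s_[225:305,300:400]),):
    cv2.imwrite(f"pics/{n}8.png",cv2.resize(env.read_camera(n)[s],None,fx=6,fy=6,interpolation=cv2.INTER_CUBIC))
E
```

```text
10.75 [0.5306 0.088  0.126 ] [-179.9816   -0.0107   79.3877] [ 1.1975 -0.4876  0.1444] need [-0.2631 -0.0103  0.0665]
```

View pics/scene8.png

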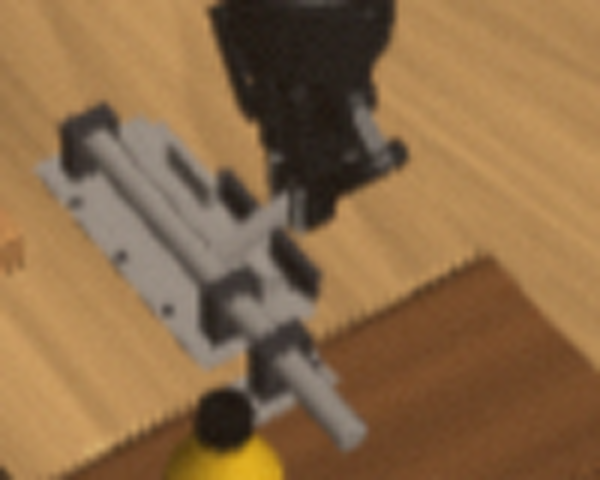

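The handle sits between the two dark strips (crop (225,190) and (295,262)), and the forces are near zero. Continuing down.

Emit:
{"op": "move_arm", "data": {"series": [1, 0, -0.005, 0.016, 0, 1, 0, -0.009, 0.033, 0, 1, 0, -0.009, 0.033, 0]}}

```text
time: 11.18
tool_pos: [0.5279, 0.0884, 0.1159]
ee_rot: [-180.0, -0.0, 79.4]
force: [0.8, 0.9, -0.8]
width: 0.11
```

Emit:
{"op": "move_arm", "data": {"series": [1, 0, -0.001, 0.012, 0, 1, 0, -0.002, 0.024, 0, 1, 0, -0.002, 0.024, 0]}}

```text
time: 11.55
tool_pos: [0.5273, 0.0884, 0.1091]
ee_rot: [-180.0, 0.0, 79.4]
force: [0.1, 0.8, 1.6]
width: 0.112
```

Emit:
{"op": "move_arm", "data": {"series": [1, 0, 0, 0.004, 0, 1, 0, 0, 0.008, 0, 1, 0, 0, 0.008, 0]}}

```text
time: 11.92
tool_pos: [0.5276, 0.0884, 0.1078]
ee_rot: [180.0, -0.0, 79.4]
force: [-3.0, -0.2, 12.0]
width: 0.108
```

That's a 12 N upward force, so the handle is seated and I pressed a little too far. Backing off, then releasing.

Emit:
{"op": "move_arm", "data": {"series": [1, 0, 0, -0.005, 0, 1, 0, 0, -0.005, 0, 0.7, 0, 0, -0.005, 0, 0.3, 0, 0, -0.005, 0, 0, 0, 0, -0.005, 0]}}

```text
time: 12.55
tool_pos: [0.5274, 0.0882, 0.108]
ee_rot: [-180.0, 0.0, 79.4]
force: [0.2, -1.1, -0.6]
width: 0.498
```

Emit:
{"op": "move_arm", "data": {"series": [-0.5, 0, 0, 0, 0, -0.5, 0, 0, 0, 0, -0.5, 0, 0, -0.05, 0, -0.5, 0, 0, -0.15, 0, -0.5, 0, 0, -0.3, 0]}}

```text
time: 13.18
tool_pos: [0.5267, 0.0881, 0.1992]
ee_rot: [-179.9, 0.0, 79.4]
force: [-0.0, 0.0, 0.3]
width: 0.748
```

Emit:
{"op": "move_arm", "data": {"series": [-0.5, 0, -0.1, -0.1, 0, -0.5, 0, -0.25, -0.15, 0, -0.5, 0, -0.4, -0.2, 0, -0.5, 0, -0.55, -0.2, 0, -0.5, 0, -0.55, -0.2, 0]}}

```text
time: 13.8
tool_pos: [0.3629, 0.1192, 0.2594]
ee_rot: [179.9, -0.0, 79.5]
force: [0.9, -0.4, 0.6]
width: 0.748
```

```bash
python3 - <<'E'
from h import *
need((.513,.011,.106))
for n,s in(("scene",np.s_[180:340,240:420]),("top",np.s_[130:300,175:390])):
    cv2.imwrite(f"pics/{n}9.png",cv2.resize(env.read_camera(n)[s],None,fx=3.5,fy=3.5,interpolation=cv2.INTER_CUBIC))
E
```

```text
13.8 [0.3629 0.1192 0.2594] [179.9455  -0.0313  79.5301] [ 0.8745 -0.4347  0.603 ] need [-0.2641  0.557   0.5116]
```

View pics/scene9.png

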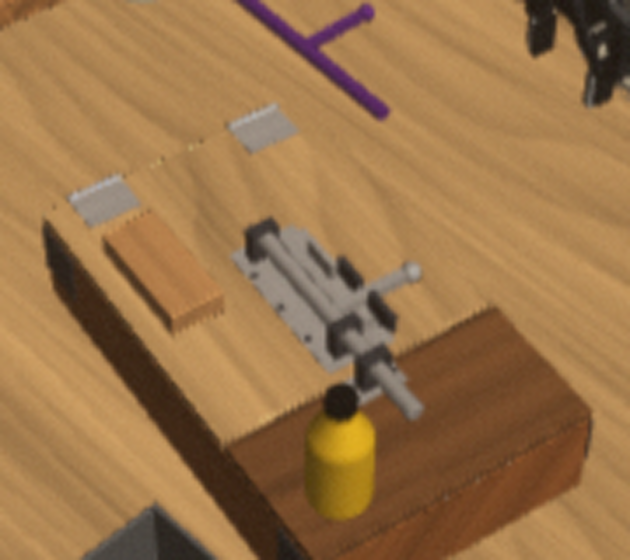

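View pics/top9.png

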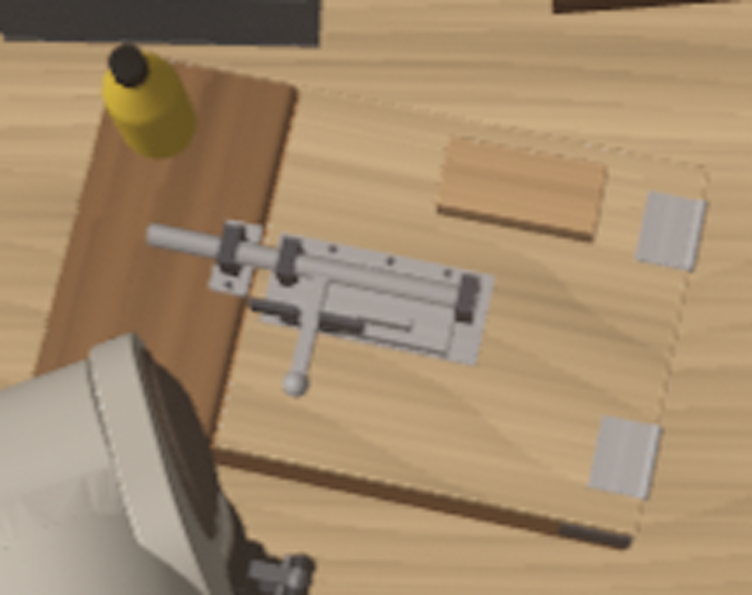

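```bash
python3 - <<'E'
from h import *
cs9=lambda u,v:(240+(u+.5)/3.5-.5,180+(v+.5)/3.5-.5)
a=tri(ct(409,407),cs9(358,213));b=tri(ct(295,383),cs9(412,271));print(a,b,b[0]-a[0])
E
```

```text
(array([0.4909, 0.0156, 0.1217]), np.float64(0.001280402105608244)) (array([0.5052, 0.0917, 0.1221]), np.float64(0.0016555525132811025)) [0.0143 0.0761 0.0004]
```

The knob triangulates to z = 0.122 m, level with the bolt axis, and has moved 77 mm along the bolt. So the handle is flat in the notch and the hand is clear.

```bash
python3 -c "
from cell import env
print(env.close_job(), env.get_obs()['time'])"
```

```text
the job is handed in; nothing more can be done
the job is handed in; nothing more can be done
```

The bolt is locked and the job is handed in, at about 14 s of the 72 s allowed. I gripped the handle, raised it to about 57°, slid the bolt about 78 mm across and lowered the handle. At about 32° it touched the notch's -y edge, with about 4 N sideways. I shifted about 2 mm in +y, turned it down flat, let go and backed away.

**Last checks:**
- **Bolt position:** the knob triangulated to z = 0.122 m, level with the bolt's axis. It had moved 77 mm along the bolt, which puts the handle root at about y = +28 mm on the chest if it started in the middle of the parking gap.
- **Notch:** both pictures show the handle lying flat between the two dark keeper strips, and the hand clear of everything.
- **Other things:** the bottle and offcut look unmoved in the pictures. I did not look again at the things on the bench; the hand never went down near them.

**What went less well:** at the end of the lowering, the wrist force peaked at about 12 N upward when the handle seated about 1 mm earlier than I expected. That is over the 10 N handle guideline and within the 10–15 N push said to reach the 30 N limit. I backed off at once. I could not read the bolt–chest contact force itself, and the hand-in reports no verdict, so I can't rule out that this limit was passed.

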